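Run the slide carriage up to the overlong screw and point that screw out

ROBOT

A 7-joint arm with a two-finger parallel gripper is mounted at the origin on a cart in front of the work surface, level with it; the furniture and walls round the work are solid. World frame = base frame: x ahead of the robot, y to its left, z up, the work surface at z = 0. Lengths are in m, angles in rad, forces in N, time in s.
With the tool pointing down it reaches from about 0.4 to 0.85 m from the base axis. Payload 10.4 kg.
Tool frame: the origin (TCP) lies on the centre line of the jaws, within the pads' length; the fingertips stand 17 mm ahead of it and the grasp point (between the pads) lies 2 mm behind it; z points along the fingers, y is the line along which they close (so a half turn about z gives the same grasp; the last joint's range is limited). The gripper opens to 85 mm and grips with 20 to 120 N. Pads are 22 mm wide; open, the fingers measure 114 mm over their backs; the gripper's body (76 mm by 85 mm) begins 54 mm behind the grasp point. The pads swing forward as they close: fully open they stand 13 mm farther back than shut.
Start: joints at [-1.334, 0.332, -0.065, 1.46, 0.022, 1.35, -0.088], TCP at [0.161, 0.604, 0.248] pointing down, gripper open.
Joint ranges: [-2.6, 2.6], [-0.5, 2.12], [-1.47, 1.34], [0.16, 2.42], [-1.27, 4.41], [0.06, 2.06], [-2.6, 2.6]. Speed limits (rad/s): [2.22, 2.22, 2.79, 2.79, 3.14, 3.14, 3.14].

INTERFACE

Orientations are given as a unit quaternion [x, y, z, w].
In Python, from workcell import sensors, imaging, order, spotter gives the robot as it stands. The module is installed in compiled form; this text tells all that it offers.
- The arm moves only by the shell command python3 -m inch 'ROWS' [FORCE]. ROWS is JSON, a list that holds one entry, the list of rows, each a list of 7 numbers: the shift along the tool's x, y, z in m, then the turn, a rotation vector about the tool's x, y, z in rad, then the closure, from -1 (fully open) to 1 (shut). In form: [[[x, y, z, ax, ay, az, hand], ...]]. A call has 1 to 10 rows; each row is the pose to reach, as a shift and turn from the pose commanded when the call began, along the tool's axes at that moment; what a row does not reach only later rows make up. A row lasts 1/10 s, in which the tool goes at most 50 mm and 8.59 degrees, less where a joint would pass 70% of its speed; a pose out of reach is approached as far as the arm can. A call with a gripper value outside its range is refused whole. The fingers move at their own pace and stop on an object; FORCE is the grip in N (left out, the last holds). Time passes only in rows, so rows that repeat a pose let the fingers close. It gives the time, the measured TCP pose, the force, the opening and the grip force at its end, in the units of the state.
- sensors.get_obs(): the state, without advancing time (a new reading comes with each control period).
- imaging.camera(name): name is "scene" or "top" or "wrist"; returns the picture (384x512x3 uint8, blue, green, red); there is no depth.
- imaging.calibration(name): a dict with "mtx" (3x3 intrinsics, pixels), "R" (3x3) and "t" (3): a world point X has camera coordinates R X + t; the wrist camera has in their place "tool_from_camera" (4x4, takes a point from camera to tool coordinates, whose origin is the TCP and whose axes are the flange's). Camera axes: x right, y down, z forward; pixel columns grow to the right and rows downward; lengths in m; the calibration is good to about 2 mm. A picture is of the moment at which its call begins: read the wrist's pose just before it. calibration takes no time and is no camera call.
- order.hand_in(): hands the job in; it is judged then, once.
Trained networks look in the newest picture that a camera, given by its name, has taken for a name from the list of things; names that differ only in an ending like _2 or _b are one class to them, and where a whole thing is asked for, a point or a joint stands for the part that bears it (a point fixed in the world has none). Each returns a list of dicts, best first, with "conf" (0 to 1); they miss things now and then, are a little off and sometimes report something else, mostly with a low value. They report only what shows in the picture. A call takes as long as a camera call.
- spotter.look_for(label, camera): "pixel" ([column, row] in pixels, amid what is visible of it).
The state is a dict: "clock": time; "joint_pos": joint angles; "joint_velocities": joint speeds; "tau": joint torques, N m; "position": TCP position; "ee_rot": TCP orientation; "ft_force": force on the tool from outside, world axes, zero at the start; "torque": the same for the moment, N m; "grip_width": opening from 0.0 (shut) to 1.0 (fully open); "grasp_force": force on a finger pad.
Only numpy, scipy, OpenCV 4.12 (cv2) and the standard library are available. Lean on these libraries where they do the work, as an engineer would, in place of code of your own. Each camera call takes 0.05 s, during which the arm holds its last target. There are 200 camera calls.

TASK

One of the screws in this linear slide's rail is too long and its head stands proud, so the carriage cannot run through. With the fingertips against the back of its upright bracket, gently push the carriage along the rail until it stops against that screw, leave it there, then point the bad screw out to the fitter: hold the fingertips about three centimetres above its head, straight over it, still and touching nothing, for at least three seconds, and finish still pointing. Do not touch the screws, grip or lift nothing (keep off the black tool plate on the front of the bracket), and leave the tools lying around alone.

Things in the scene. Friction and masses are not known exactly. Their poses are not given: they have to be found in the camera images.
- rail: fixed linear slide: aluminium base 200 x 70 mm, on it a steel rail 24 mm wide along its x axis, rail top 34 mm above the bench; origin at the middle, on the bench. x points mainly to the right and a little away from the robot, the way the carriage is pushed; z up. Four screw holes in the rail at x = -22, 10, 42 and 74 mm, y = 0
- carriage (a joint): slide of the carriage along the rail's x axis, m: 0 at the near end (starts at 0 to 0.008), 0.143 at the far end. The carriage is a steel block 40 mm long and 60 mm wide, top 51 mm above the bench. About 1.5 N of friction, stays where it is left; passes over sunk heads with room to spare, is stopped solidly by the proud one
- push_face (a point): on the back of the aluminium bracket that stands upright at the rear end of the carriage: plate 6 mm thick, 50 mm wide, from 51 to 94 mm above the bench; this point is in the middle of its width, 74 mm above the bench, flush with the carriage's rear end; push here, along the rail. On the plate's front is the tool plate: black, 52 mm wide, 4 mm thick, 57 to 95 mm above the bench, not to be touched
- front_edge (a point): middle of the lower front edge of the carriage, 40 mm ahead of push_face along the rail, 36.5 mm above the bench. When the carriage is stopped, the centre of the bad screw is about 5 mm ahead of this point, so the bad screw is the next one in front of the carriage
- screw_1: dark steel socket-head cap screw standing in the rail, head 10 mm wide and 6 mm high; origin at the tip of its shank, at the bottom of the hole 6 mm above the bench, z up. One of four, in an order that changes. Three have their heads sunk in the rail; one, which these readings do not tell, is too long and its head stands 35 to 41 mm above the bench, 7 mm proud of the rail
- screw_2: dark steel socket-head cap screw standing in the rail, head 10 mm wide and 6 mm high; origin at the tip of its shank, at the bottom of the hole 6 mm above the bench, z up. One of four, in an order that changes. Three have their heads sunk in the rail; one, which these readings do not tell, is too long and its head stands 35 to 41 mm above the bench, 7 mm proud of the rail
- screw_3: dark steel socket-head cap screw standing in the rail, head 10 mm wide and 6 mm high; origin at the tip of its shank, at the bottom of the hole 6 mm above the bench, z up. One of four, in an order that changes. Three have their heads sunk in the rail; one, which these readings do not tell, is too long and its head stands 35 to 41 mm above the bench, 7 mm proud of the rail
- screw_4: dark steel socket-head cap screw standing in the rail, head 10 mm wide and 6 mm high; origin at the tip of its shank, at the bottom of the hole 6 mm above the bench, z up. One of four, in an order that changes. Three have their heads sunk in the rail; one, which these readings do not tell, is too long and its head stands 35 to 41 mm above the bench, 7 mm proud of the rail
- screwdriver: yellow-handled screwdriver lying left of the slide, 163 mm long, 25 mm thick; origin at its middle on the bench; bystander
- tape: roll of black tape lying left of the slide, 68 mm across, 20 mm high; origin at its middle on the bench; bystander
- tweezers_b: steel tweezers lying left of the slide, 120 mm long, 10 mm wide; origin at the middle on the bench; bystander
- gauge_block: grey notched gauge block lying farther left, 60 x 25 x 16 mm; origin at its middle on the bench; bystander. (Also here, fixed: an upright painted post 33 mm thick and 1.5 m high at the bench's front edge, 0.37 m ahead of the robot's axis and 0.07 m to its left; keep the whole arm to the right of it)

How it is judged:
By the outcome, as a careful person would: the job done as asked, in the order asked, and still so for the second after the job is handed in, with the robot touching nothing.
It also fails if it takes over 51 s, if anything falls off the work surface, if the arm or the gripper's body presses on something with over 40 N, if the wrist force passes 120 N, or if a joint passes its speed limit or range.

## Working session

There is one attempt and no reset: what is moved stays moved. The work goes in short steps, Python scripts to look and compute and a shell command to move; the robot and the scene stay as the last step left them, time stands still between calls to the robot, and variables do not carry over. Pictures are saved under pics/ and viewed, at most 13 in all, crops included, and the job is handed in when it is done.

```bash
mkdir -p pics; python3 - <<'E'
from workcell import sensors, imaging, spotter
import cv2,numpy as np
o=sensors.get_obs()
for k in("clock","position","ee_rot","ft_force","grip_width"):print(k,np.round(o[k],4))
ims=[]
for c in("scene","top"):
    im=imaging.camera(c);cv2.imwrite(f"pics/{c}0.png",im)
    k=imaging.calibration(c);print(c,np.round(k["mtx"],1).tolist(),np.round(k["R"],3).tolist(),np.round(k["t"],3).tolist())
    for l in("rail","carriage","push_face","front_edge","screw_1"):
        print(l,[(np.round(d["pixel"]).tolist(),round(d["conf"],2)) for d in spotter.look_for(l,c)])
print(imaging.calibration("wrist"))
E
```

```text
clock 0.0
position [0.1605 0.6037 0.2475]
ee_rot [ 1.295e-01  9.916e-01 -7.000e-04 -1.000e-04]
ft_force [-0.0751 -0.5945  0.5908]
grip_width 0.9976
scene [[465.2, 0.0, 259.4], [0.0, 465.2, 186.7], [0.0, 0.0, 1.0]] [[-0.869, -0.494, 0.004], [-0.286, 0.498, -0.819], [0.403, -0.713, -0.574]] [0.342, 0.342, 0.633]
rail [([310.0, 200.0], 0.69)]
carriage [([308.0, 201.0], 0.84)]
push_face [([309.0, 204.0], 0.74)]
front_edge [([310.0, 202.0], 0.82)]
screw_1 []
top [[485.2, 0.0, 259.3], [0.0, 485.2, 184.9], [0.0, 0.0, 1.0]] [[0.003, -1.0, 0.015], [-0.989, -0.005, -0.15], [0.15, -0.014, -0.989]] [-0.279, 0.512, 0.845]
rail [([298.0, 219.0], 0.84)]
carriage [([265.0, 224.0], 0.78), ([209.0, 212.0], 0.51)]
push_face [([268.0, 222.0], 0.76)]
front_edge []
screw_1 [([274.0, 154.0], 0.52)]
{'mtx': array([[306.95612416,   0.        , 257.8866695 ],
       [  0.        , 306.95612416, 189.25969546],
       [  0.        ,   0.        ,   1.        ]]), 'tool_from_camera': array([[ 7.95064101e-05, -9.55541954e-01, -2.94855163e-01,
         7.59058908e-02],
       [ 9.99999758e-01,  2.79709333e-04, -6.36813037e-04,
        -9.20373458e-04],
       [ 6.90975315e-04, -2.94855041e-01,  9.55541745e-01,
        -1.25527638e-01],
       [ 0.00000000e+00,  0.00000000e+00,  0.00000000e+00,
         1.00000000e+00]])}
```

View pics/scene0.png

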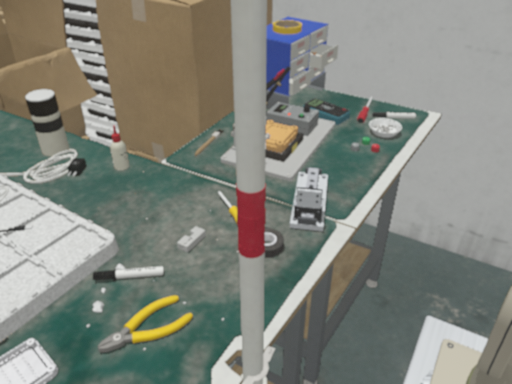

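View pics/top0.png

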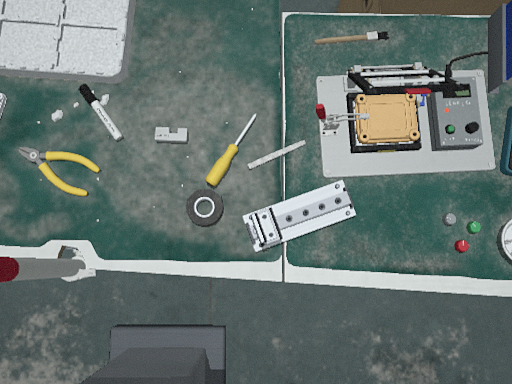

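The scene picture shows the slide at about (310,200), right of the post. In the top picture the slide runs from (250,235) to (350,195), with the carriage at its left end around (262,227). Screw heads are at about (289,218), (306,212), (322,206) and (338,200), and the tape is at (205,208).

```bash
cat > h.py <<'E'
import numpy as np,cv2
from workcell import sensors,imaging,spotter
from scipy.spatial.transform import Rotation as Ro
def ext(c):
    k=imaging.calibration(c)
    if c!="wrist": return k["mtx"],np.array(k["R"]),np.array(k["t"])
    o=sensors.get_obs();T=np.eye(4);T[:3,:3]=Ro.from_quat(o["ee_rot"]).as_matrix();T[:3,3]=o["position"]
    M=np.linalg.inv(T@k["tool_from_camera"]);return k["mtx"],M[:3,:3],M[:3,3]
def ray(E,px,z):
    K,R,t=E;d=R.T@np.linalg.solve(K,[*px,1]);c=-R.T@t
    return c+d*(z-c[2])/d[2]
def proj(E,X):
    K,R,t=E;p=(R@np.atleast_2d(X).T).T+t;p=p@np.array(K).T;return p[:,:2]/p[:,2:]
E
python3 - <<'E'
from h import *
E=ext("top");S=ext("scene")
print("cams",-E[1].T@E[2],-S[1].T@S[2])
for p,z in[((289,218),.034),((306,212),.034),((322,206),.034),((338,200),.034),((75,262),0),((205,208),.02)]:print(p,ray(E,p,z).round(4))
print(proj(E,[[0,0,0],[.37,.07,0],[.37,.07,.5],[.16,.6,.25]]).round())
print(proj(S,[[0,0,0],[.37,.07,0],[.37,.07,.5]]).round())
o=sensors.get_obs();print(Ro.from_quat(o["ee_rot"]).as_matrix().round(3))
im=cv2.imread("pics/top0.png")[165:265,225:375]
cv2.imwrite("pics/top0c.png",cv2.resize(im,None,fx=5,fy=5,interpolation=2))
imw=imaging.camera("wrist");cv2.imwrite("pics/w0.png",imw)
E
```

```text
cams [ 0.38010855 -0.26451072  0.91622059] [0.14067618 0.44981807 0.64228438]
(289, 218) [ 0.4534 -0.3316  0.034 ]
(306, 212) [ 0.4645 -0.3627  0.034 ]
(322, 206) [ 0.4757 -0.3922  0.034 ]
(338, 200) [ 0.4869 -0.4218  0.034 ]
(75, 262) [0.373  0.0637 0.    ]
(205, 208) [ 0.4725 -0.177   0.02  ]
[[  99.  479.]
 [  71.  264.]
 [-149.  270.]
 [-433.  433.]]
[[511. 438.]
 [250. 359.]
 [247.  42.]]
[[-0.966  0.257  0.   ]
 [ 0.257  0.966  0.   ]
 [ 0.     0.    -1.   ]]
```

View pics/top0c.png

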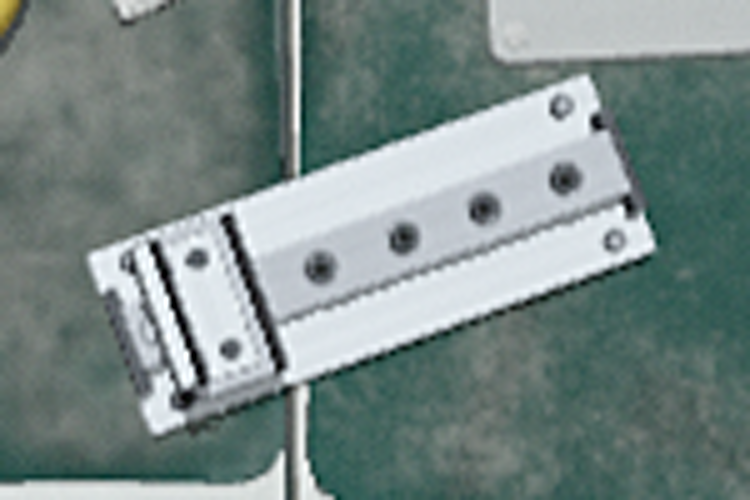

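The crop shows the near end of the slide with the bracket and carriage, and four dark heads at crop (320,267), (403,238), (485,208) and (565,178). From above I can't tell which one is proud.

The arm starts left of the post, so it has to fold up before swinging past. I'll raise and retract it first, recording joint angles to learn the kinematics.

```bash
python3 -m inch '[[[0,-0.01,-0.04,0,0,0,1],[0,-0.02,-0.08,0,0,0,1],[0,-0.04,-0.12,0,0,0,1],[0,-0.06,-0.16,0,0,0,1],[0,-0.08,-0.2,0,0,0,1],[0,-0.1,-0.24,0,0,0,1],[0,-0.12,-0.28,0,0,0,1],[0,-0.14,-0.32,0,0,0,1]]]'
python3 -c "
from h import *
o=sensors.get_obs();print({k:np.round(o[k],4).tolist() for k in('joint_pos','position','ee_rot')})"
python3 -m inch '[[[0,-0.02,-0.04,-0.1,0,0,1],[0,-0.04,-0.08,-0.2,0,0,1],[0,-0.05,-0.12,-0.3,0,0,1],[0,-0.05,-0.16,-0.4,0,0,1],[0,-0.05,-0.2,-0.5,0,0,1],[0,-0.05,-0.2,-0.5,0,0,1]]]'
python3 -c "
from h import *
o=sensors.get_obs();print({k:np.round(o[k],4).tolist() for k in('joint_pos','position','ee_rot')})"
```

```text
clock: 1.45
position: [0.1243, 0.4675, 0.5702]
ee_rot: [0.13, 0.992, 0.0, 0.0]
ft_force: [0.1, 0.7, 0.2]
grip_width: 0.001
grasp_force: 0.0
{'joint_pos': [-1.3479, 0.0693, -0.0634, 1.1018, 0.0048, 1.9697, -0.0983], 'position': [0.1243, 0.4675, 0.5702], 'ee_rot': [0.1295, 0.9916, 0.0004, 0.0]}
clock: 2.05
position: [0.1111, 0.4174, 0.7748]
ee_rot: [0.125, 0.959, 0.252, 0.032]
ft_force: [0.1, -0.8, -0.2]
grip_width: -0.002
grasp_force: 0.0
{'joint_pos': [-1.3589, -0.1465, -0.0837, 0.9023, 0.0551, 1.8746, -0.1038], 'position': [0.1111, 0.4174, 0.7748], 'ee_rot': [0.1254, 0.959, 0.2522, 0.0325]}
```

```bash
python3 - <<'E'
import numpy as np
J=[[.332,1.46,1.35],[.0693,1.1018,1.9697],[-.1465,.9023,1.8746]]
P=[[.1605,.6037,.2475],[.1243,.4675,.5702],[.1111,.4174,.7748]]
A=[];B=[]
for (a,b,c),p in zip(J,P):
    q=np.cumsum([a,b,c]);s,co=np.sin(q),np.cos(q)
    A+=[[0,*s],[1,*co]];B+=[np.hypot(*p[:2]),p[2]]
x,r,*_=np.linalg.lstsq(np.array(A),np.array(B),rcond=None);print(x,r,np.array(A)@x-B)
h,a,b,c=x
for j in([-.3,.8,1.4],[-.4,.8,1.2],[-.5,.8,1.0],[-.5,.8,.6],[-.4,.6,.3],[-.5,2.3,2.06]):
    q=np.cumsum(j);R=np.cumsum([a,b,c]*np.sin(q));Z=h+np.cumsum([a,b,c]*np.cos(q));print(j,R.round(2),Z.round(2),q[2].round(2))
E
```

```text
[0.26109732 0.44568837 0.49153337 0.32686378] [1.20954716e-07] [ 1.76867357e-05  2.39510143e-04  1.68464703e-04 -7.31385512e-05
  4.32166255e-05 -1.66371592e-04]
[-0.3, 0.8, 1.4] [-0.13  0.1   0.41] [0.69 1.12 1.01] 1.9
[-0.4, 0.8, 1.2] [-0.17  0.02  0.34] [0.67 1.12 1.11] 1.6
[-0.5, 0.8, 1.0] [-0.21 -0.07  0.25] [0.65 1.12 1.21] 1.3
[-0.5, 0.8, 0.6] [-0.21 -0.07  0.19] [0.65 1.12 1.32] 0.9
[-0.4, 0.6, 0.3] [-0.17 -0.08  0.08] [0.67 1.15 1.44] 0.5
[-0.5, 2.3, 2.06] [-0.21  0.27  0.05] [0.65 0.54 0.29] 3.86
```

```bash
python3 -m inch '[[[0,-0.025,-0.03,-0.04,0,0,1],[0,-0.05,-0.06,-0.08,0,0,1],[0,-0.075,-0.09,-0.12,0,0,1],[0,-0.1,-0.12,-0.16,0,0,1],[0,-0.125,-0.155,-0.2,0,0,1],[0,-0.155,-0.195,-0.24,0,0,1],[0,-0.155,-0.195,-0.24,0,0,1]]]'
python3 - <<'E'
from h import *
o=sensors.get_obs();print({k:np.round(o[k],4).tolist() for k in('joint_pos','position','ee_rot')})
# rows for world yaw of -d
p=np.array(o['position']);R=Ro.from_quat(o['ee_rot'])
for d in(20,40,60):
    Z=Ro.from_euler('z',-d,degrees=True)
    print(d,np.r_[R.inv().apply(Z.apply(p)-p),(R.inv()*Z*R).as_rotvec()].round(3).tolist())
E
```

```text
clock: 2.75
position: [0.0508, 0.1908, 0.8697]
ee_rot: [0.12, 0.922, 0.365, 0.047]
ft_force: [0.0, 0.6, 0.1]
grip_width: -0.003
grasp_force: 0.0
{'joint_pos': [-1.3412, -0.491, -0.1218, 0.8793, 0.0563, 2.0027, -0.1164], 'position': [0.0508, 0.1908, 0.8697], 'ee_rot': [0.1203, 0.9219, 0.3653, 0.0472]}
20 [-0.068, -0.009, -0.008, -0.0, -0.239, 0.254]
40 [-0.127, -0.034, -0.032, -0.001, -0.478, 0.509]
60 [-0.171, -0.072, -0.068, -0.001, -0.717, 0.763]
```

```bash
python3 -m inch '[[[-0.023,-0.001,-0.001,0,-0.08,0.085,1],[-0.046,-0.004,-0.004,0,-0.159,0.17,1],[-0.068,-0.009,-0.008,0,-0.239,0.254,1],[-0.09,-0.016,-0.015,0,-0.319,0.339,1],[-0.109,-0.024,-0.023,0,-0.398,0.424,1],[-0.127,-0.034,-0.032,0,-0.478,0.509,1],[-0.127,-0.034,-0.032,0,-0.478,0.509,1]]]'
python3 -c "
from h import *
o=sensors.get_obs();print({k:np.round(o[k],4).tolist() for k in('joint_pos','position','ee_rot')})"
```

```text
clock: 3.45
position: [0.164, 0.1199, 0.8658]
ee_rot: [0.43, 0.827, 0.32, 0.172]
ft_force: [-0.3, -0.1, -0.4]
grip_width: -0.001
grasp_force: 0.0
{'joint_pos': [-0.9537, -0.48, -0.1528, 0.8866, 0.3042, 2.0433, -0.2659], 'position': [0.164, 0.1199, 0.8658], 'ee_rot': [0.43, 0.8266, 0.3199, 0.1719]}
```

```bash
python3 -m inch '[[[-0.023,-0.001,-0.001,0,-0.08,0.085,1],[-0.046,-0.004,-0.004,0,-0.159,0.17,1],[-0.068,-0.009,-0.008,0,-0.239,0.254,1],[-0.09,-0.016,-0.015,0,-0.319,0.339,1],[-0.109,-0.024,-0.023,0,-0.398,0.424,1],[-0.127,-0.034,-0.032,0,-0.478,0.509,1],[-0.127,-0.034,-0.032,0,-0.478,0.509,1]]]'
python3 -c "
from h import *
o=sensors.get_obs();print({k:np.round(o[k],4).tolist() for k in('joint_pos','position','ee_rot')})"
```

```text
clock: 4.15
position: [0.1981, -0.0107, 0.8675]
ee_rot: [0.685, 0.63, 0.243, 0.275]
ft_force: [0.8, 0.5, -0.1]
grip_width: 0.001
grasp_force: 0.0
{'joint_pos': [-0.2884, -0.4844, -0.169, 0.8854, 0.338, 2.0516, -0.2845], 'position': [0.1981, -0.0107, 0.8675], 'ee_rot': [0.6847, 0.6296, 0.243, 0.2751]}
```

Good: it tracks. Another 40° brings it past the post.

```bash
python3 -m inch '[[[-0.023,-0.001,-0.001,0,-0.08,0.085,1],[-0.046,-0.004,-0.004,0,-0.159,0.17,1],[-0.068,-0.009,-0.008,0,-0.239,0.254,1],[-0.09,-0.016,-0.015,0,-0.319,0.339,1],[-0.109,-0.024,-0.023,0,-0.398,0.424,1],[-0.127,-0.034,-0.032,0,-0.478,0.509,1],[-0.127,-0.034,-0.032,0,-0.478,0.509,1]]]'
python3 - <<'E'
from h import *
o=sensors.get_obs();print({k:np.round(o[k],4).tolist() for k in('joint_pos','position','ee_rot')})
p=np.array(o['position']);R=Ro.from_quat(o['ee_rot'])
# rail from hand-picked screw pixels (from crop)
E=ext("top")
px=[(225+a/5-.4,165+b/5-.4) for a,b in((320,267),(403,238),(485,208),(565,178))]
S=np.array([ray(E,q,.033) for q in px]);print(S.round(4),np.linalg.norm(np.diff(S,axis=0),axis=1).round(4))
u=S[3]-S[0];u/=np.linalg.norm(u);c=S.mean(0)-u*.026;print("u",u.round(4),"rail origin",c.round(4))
pf=c-u*.0975;print("rear approx carriage?",pf)
# goal: tool down, y along u, TCP at c - .14u, z .25
Rg=Ro.from_matrix(np.c_[np.cross(u,[0,0,-1]),u,[0,0,-1]])
for z,b in((.55,.20),(.3,.16)):
    g=np.r_[(c-u*b)[:2],z]
    print("goal",g.round(3),np.r_[R.inv().apply(g-p),(R.inv()*Rg).as_rotvec()].round(3).tolist())
E
```

```text
clock: 4.85
position: [0.1407, -0.1325, 0.8694]
ee_rot: [0.857, 0.358, 0.137, 0.345]
ft_force: [0.4, 0.3, 0.5]
grip_width: -0.004
grasp_force: 0.0
{'joint_pos': [0.4055, -0.4928, -0.1719, 0.8851, 0.3414, 2.0518, -0.2856], 'position': [0.1407, -0.1325, 0.8694], 'ee_rot': [0.8568, 0.3577, 0.1371, 0.3452]}
[[ 0.4535 -0.3309  0.033 ]
 [ 0.4643 -0.3614  0.033 ]
 [ 0.4754 -0.3916  0.033 ]
 [ 0.4866 -0.4212  0.033 ]] [0.0323 0.0322 0.0317]
u [ 0.3441 -0.9389  0.    ] rail origin [ 0.461  -0.3519  0.033 ]
rear approx carriage? [ 0.42744929 -0.26030418  0.033     ]
goal [ 0.392 -0.164  0.55 ] [0.159, -0.074, 0.368, 0.751, -0.154, 0.418]
goal [ 0.406 -0.202  0.3  ] [0.145, -0.22, 0.574, 0.751, -0.154, 0.418]
```

```bash
python3 -m inch '[[[0.016,-0.007,0.037,0.075,-0.015,0.042,1],[0.032,-0.015,0.074,0.15,-0.031,0.084,1],[0.048,-0.022,0.11,0.225,-0.046,0.125,1],[0.064,-0.03,0.147,0.3,-0.062,0.167,1],[0.08,-0.037,0.184,0.375,-0.077,0.209,1],[0.095,-0.044,0.221,0.451,-0.092,0.251,1],[0.111,-0.052,0.258,0.526,-0.108,0.293,1],[0.127,-0.059,0.294,0.6,-0.123,0.334,1],[0.143,-0.067,0.331,0.676,-0.139,0.376,1],[0.159,-0.074,0.368,0.751,-0.154,0.418,1]]]'
python3 -m inch '[[[0,0,0,0,0,0,1]]]'
python3 - <<'E'
from h import *
o=sensors.get_obs();print({k:np.round(o[k],4).tolist() for k in('joint_pos','position','ee_rot')})
print(Ro.from_quat(o['ee_rot']).as_matrix().round(3).tolist())
im=imaging.camera("wrist");cv2.imwrite("pics/w1.png",im)
for l in("carriage","push_face","front_edge","screw_1"):
    print(l,[(np.round(d["pixel"]).tolist(),round(d["conf"],2)) for d in spotter.look_for(l,"wrist")])
E
```

```text
clock: 5.85
position: [0.3948, -0.1604, 0.5482]
ee_rot: [0.984, 0.179, -0.001, -0.002]
ft_force: [1.4, -0.5, 0.5]
grip_width: 0.003
grasp_force: 0.0
clock: 5.95
position: [0.3959, -0.162, 0.5428]
ee_rot: [0.984, 0.178, -0.005, -0.005]
ft_force: [-0.9, 0.1, -0.0]
grip_width: 0.0
grasp_force: 0.0
{'joint_pos': [0.4739, -0.063, -0.1738, 1.2943, -0.0153, 1.9231, -0.917], 'position': [0.3959, -0.162, 0.5428], 'ee_rot': [0.984, 0.1783, -0.0053, -0.0047]}
[[0.936, 0.351, -0.012], [0.351, -0.936, 0.007], [-0.009, -0.011, -1.0]]
carriage [([328.0, 134.0], 0.9)]
push_face [([326.0, 136.0], 0.8)]
front_edge [([324.0, 132.0], 0.6)]
screw_1 []
```

View pics/w1.png

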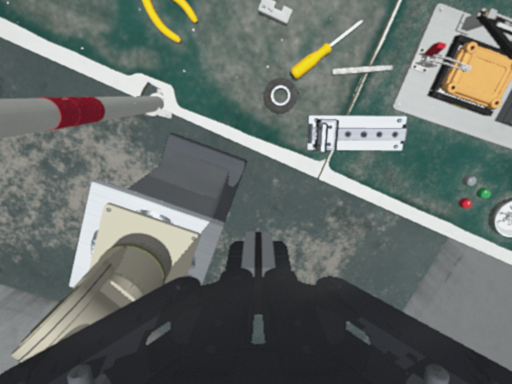

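The wrist view shows the slide horizontal at (308–406, 132), aligned with the image columns, and the post far to the left. Next I go down behind the carriage.

```bash
python3 -m inch '[[[0,0.006,0.04,-0.002,0.002,0,1],[0,0.012,0.08,-0.004,0.004,0,1],[0,0.018,0.12,-0.006,0.006,0,1],[-0.001,0.024,0.16,-0.008,0.007,0,1],[-0.001,0.03,0.2,-0.011,0.009,0,1],[-0.002,0.036,0.24,-0.011,0.009,0,1],[-0.002,0.042,0.27,-0.011,0.009,0,1],[-0.002,0.044,0.293,-0.011,0.009,0,1],[-0.002,0.044,0.293,-0.011,0.009,0,1]]]'
python3 - <<'E'
from h import *
o=sensors.get_obs();print({k:np.round(o[k],4).tolist() for k in('joint_pos','position','ee_rot')})
print(Ro.from_quat(o['ee_rot']).as_matrix().round(3).tolist())
im=imaging.camera("wrist");cv2.imwrite("pics/w2.png",im)
E=ext("wrist")
for l in("carriage","push_face","front_edge","screw_1"):
    print(l,[(np.round(d["pixel"]).tolist(),round(d["conf"],2),ray(E,d["pixel"],.034).round(4).tolist()) for d in spotter.look_for(l,"wrist")])
u=np.array([.3441,-.9389,0]);c=np.array([.461,-.3519,.034])
print(proj(E,[c+u*s for s in(-.1,-.022,.01,.042,.074,.1)]).round(1).tolist())
E
```

```text
clock: 7.1
position: [0.4048, -0.2052, 0.2557]
ee_rot: [0.984, 0.176, 0.005, 0.004]
ft_force: [-0.1, -0.0, 0.7]
grip_width: 0.0
grasp_force: 0.0
{'joint_pos': [0.5197, -0.0518, -0.1473, 1.8791, -0.0053, 1.3014, -0.8434], 'position': [0.4048, -0.2052, 0.2557], 'ee_rot': [0.9844, 0.1758, 0.0046, 0.0043]}
[[0.938, 0.346, 0.011], [0.346, -0.938, -0.007], [0.008, 0.01, -1.0]]
carriage [([336.0, 168.0], 0.89, [0.4334, -0.2959, 0.034]), ([382.0, 156.0], 0.26, [0.4641, -0.3405, 0.034])]
push_face [([337.0, 164.0], 0.68, [0.438, -0.2946, 0.034]), ([390.0, 52.0], 0.52, [0.5667, -0.2985, 0.034])]
front_edge [([335.0, 164.0], 0.56, [0.437, -0.2933, 0.034])]
screw_1 [([369.0, 160.0], 0.56, [0.4542, -0.3286, 0.034]), ([429.0, 164.0], 0.55, [0.4742, -0.3972, 0.034]), ([399.0, 166.0], 0.48, [0.4601, -0.3649, 0.034]), ([452.0, 165.0], 0.48, [0.4832, -0.4221, 0.034])]
[[303.9, 161.9], [370.7, 161.9], [398.0, 161.9], [425.3, 161.9], [452.5, 161.8], [474.6, 161.8]]
```

View pics/w2.png

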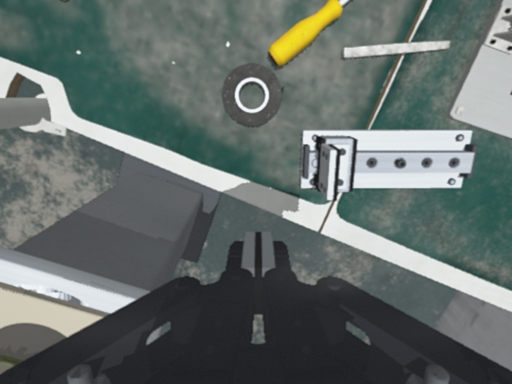

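```bash
python3 - <<'E'
from h import *
k=imaging.calibration("wrist");M=np.linalg.inv(k["tool_from_camera"]);T=(k["mtx"],M[:3,:3],M[:3,3])
for x in(.011,0,):
  for z in(.017,.007,-.003,-.013,-.03): print(x,z,proj(T,[[x,0,z],[x,.007,z],[x,.0145,z]]).round().tolist())
im=cv2.imread("pics/w2.png")
a=cv2.resize(im[215:300,205:315],None,fx=3.5,fy=3.5,interpolation=2);b=cv2.resize(im[120:205,290:400],None,fx=3.5,fy=3.5,interpolation=2)
cv2.imwrite("pics/w2c.png",np.hstack([a,b]))
E=ext("wrist");u=np.array([.3441,-.9389,0]);c=np.array([.461,-.3519,0])
for s in(-.0915,-.0875,-.0835):print(s,proj(E,[c+u*s+[0,0,z] for z in(.0365,.051,.094)]).round(1).tolist())
E
```

```text
0.011 0.017 [[257.0, 225.0], [271.0, 225.0], [286.0, 225.0]]
0.011 0.007 [[257.0, 234.0], [272.0, 234.0], [288.0, 234.0]]
0.011 -0.003 [[257.0, 244.0], [273.0, 244.0], [290.0, 244.0]]
0.011 -0.013 [[257.0, 255.0], [274.0, 255.0], [292.0, 255.0]]
0.011 -0.03 [[257.0, 279.0], [276.0, 279.0], [297.0, 279.0]]
0 0.017 [[257.0, 245.0], [271.0, 245.0], [285.0, 245.0]]
0 0.007 [[257.0, 255.0], [271.0, 255.0], [287.0, 255.0]]
0 -0.003 [[257.0, 266.0], [272.0, 266.0], [289.0, 266.0]]
0 -0.013 [[257.0, 279.0], [273.0, 279.0], [291.0, 279.0]]
0 -0.03 [[257.0, 305.0], [276.0, 305.0], [296.0, 305.0]]
-0.0915 [[310.2, 163.0], [312.5, 165.7], [320.6, 174.9]]
-0.0875 [[313.6, 163.0], [316.1, 165.6], [324.7, 174.9]]
-0.0835 [[317.1, 163.0], [319.7, 165.6], [328.8, 174.9]]
```

View pics/w2c.png

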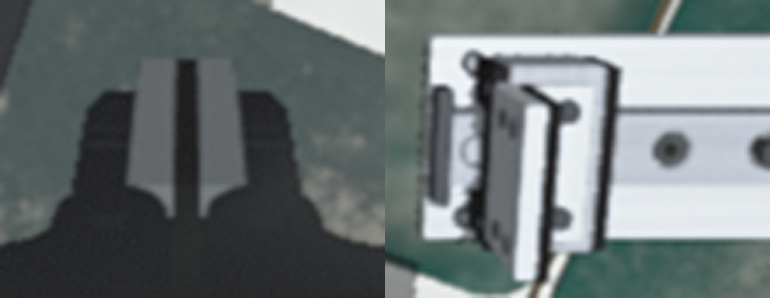

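The crop shows pads about 15 mm thick with the finger backs stepping out roughly 10 mm above the tips. The bracket back is at about rail x = −83 mm. I'll turn the hand 90° so the flat 22 mm pad sides do the pushing.

```bash
python3 -m inch '[[[0,0,0.01,0,0,-0.14,1],[0,0,0.02,0,0,-0.28,1],[0,0,0.03,0,0,-0.42,1],[0,0,0.04,0,0,-0.56,1],[0,0,0.05,0,0,-0.7,1],[0,0,0.06,0,0,-0.84,1],[0,0,0.07,0,0,-0.98,1],[0,0,0.08,0,0,-1.12,1],[0,0,0.08,0,0,-1.26,1],[0,0,0.08,0,0,-1.4,1]]]' >/dev/null
python3 -m inch '[[[0,0,0,0,0,-0.1,1],[0,0,0,0,0,-0.17,1],[0,0,0,0,0,-0.17,1],[0,0,0,0,0,-0.17,1],[0,0,0,0,0,-0.17,1]]]'
cat > g.py <<'E'
from h import *
import sys
u=np.array([.3441,-.9389,0]);v=np.array([.9389,.3441,0]);c=np.array([.461,-.3519,0])
Rg=Ro.from_matrix(np.c_[-u,np.cross([0,0,-1],-u),[0,0,-1]])
def st():
    o=sensors.get_obs();p=np.array(o['position']);R=Ro.from_quat(o['ee_rot']);d=p-c
    print("t",round(o['clock'],2),"s,l,z",(d@u).round(4),(d@v).round(4),p[2].round(4),"F",(o['ft_force']@np.c_[u,v,[0,0,1]]).round(1),"j",np.round(o['joint_pos'],2))
    return p,R
def go(s,l,z):
    p,R=st();g=c+u*s+v*l+[0,0,z];print("row",np.r_[R.inv().apply(g-p),(R.inv()*Rg).as_rotvec()].round(4).tolist())
if len(sys.argv)>3: go(*map(float,sys.argv[1:4]))
E
python3 g.py -.13 0 .083
```

```text
clock: 8.85
position: [0.4069, -0.2066, 0.1774]
ee_rot: [0.573, 0.819, 0.001, 0.008]
ft_force: [0.3, 0.7, 0.1]
grip_width: 0.003
grasp_force: 0.0
t 8.85 s,l,z -0.155 -0.0008 0.1774 F [-0.5  0.6  0.1] j [ 0.51  0.01 -0.14  1.98  0.    1.13  0.72]
row [-0.0239, -0.0001, 0.0947, 0.0096, 0.0118, -0.0014]
```

```bash
python3 -m inch '[[[-0.004,0,0.016,0.002,0.002,0,1],[-0.008,0,0.032,0.004,0.004,0,1],[-0.012,0,0.048,0.006,0.008,0,1],[-0.016,0,0.064,0.01,0.012,0,1],[-0.02,0,0.08,0.01,0.012,0,1],[-0.024,0,0.09,0.01,0.012,-0.001,1],[-0.024,0,0.095,0.01,0.012,-0.001,1],[-0.024,0,0.095,0.01,0.012,-0.001,1],[-0.024,0,0.095,0.01,0.012,-0.001,1]]]' | head -1
python3 - <<'E'
from g import *
p,R=st();print((R.inv()*Rg).as_rotvec().round(4))
im=imaging.camera("wrist");cv2.imwrite("pics/w3.png",im)
E
```

```text
clock: 9.75
t 9.75 s,l,z -0.13 0.0002 0.0829 F [0.2 0.1 0.1] j [ 0.52  0.18 -0.12  2.02  0.03  0.94  0.74]
[-0.0003 -0.0002  0.0012]
```

View pics/w3.png

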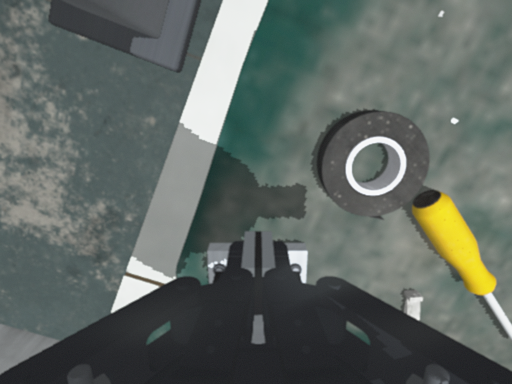

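The fingers sit centred behind the slide's end, which spans columns 208–308. I start the gentle push along −x of the tool.

```bash
python3 -m inch '[[[-0.005,0,0,0,0,0,1],[-0.012,0,0,0,0,0,1],[-0.019,0,0,0,0,0,1],[-0.025,0,0,0,0,0,1],[-0.029,0,0,0,0,0,1],[-0.032,0,0,0,0,0,1],[-0.035,0,0,0,0,0,1],[-0.038,0,0,0,0,0,1],[-0.041,0,0,0,0,0,1],[-0.044,0,0,0,0,0,1]]]'|head -1
python3 -c "from g import *;st()"
python3 -m inch '[[[-0.002,0,0,0,0,0,1],[-0.004,0,0,0,0,0,1],[-0.006,0,0,0,0,0,1],[-0.008,0,0,0,0,0,1],[-0.01,0,0,0,0,0,1],[-0.011,0,0,0,0,0,1]]]'|head -1
python3 -c "from g import *;st()"
```

```text
clock: 10.8
t 10.8 s,l,z -0.0861 -0.0001 0.0821 F [-2.1 -0.6 -0.8] j [ 0.56  0.25 -0.1   1.94  0.03  0.95  0.8 ]
clock: 11.4
t 11.4 s,l,z -0.0749 -0.0001 0.0822 F [-0.2 -1.2 -1.5] j [ 0.57  0.27 -0.09  1.92  0.03  0.96  0.82]
```

```bash
python3 -m inch '[[[-0.002,0,0,0,0,0,1],[-0.004,0,0,0,0,0,1],[-0.006,0,0,0,0,0,1],[-0.008,0,0,0,0,0,1]]]'|head -1
python3 - <<'E'
from g import *
st();im=imaging.camera("top");cv2.imwrite("pics/t1.png",cv2.resize(im[165:265,225:375],None,fx=5,fy=5,interpolation=2))
E
```

```text
clock: 11.8
t 11.8 s,l,z -0.067 -0.0001 0.0822 F [-0.7 -1.  -0.6] j [ 0.57  0.28 -0.09  1.9   0.03  0.96  0.83]
```

View pics/t1.png

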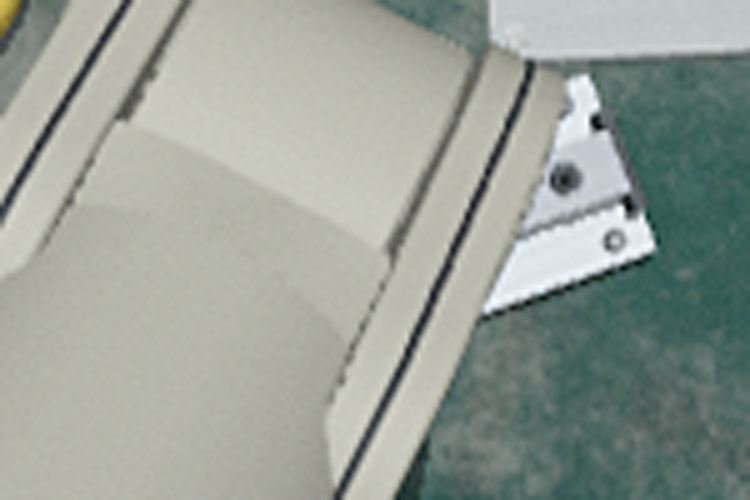

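The arm hides the carriage from above, so I go on by force feedback. The first candidate stop has been passed with no force rise.

```bash
python3 -m inch '[[[-0.0025,0,0,0,0,0,1],[-0.005,0,0,0,0,0,1],[-0.0075,0,0,0,0,0,1],[-0.01,0,0,0,0,0,1],[-0.0125,0,0,0,0,0,1],[-0.015,0,0,0,0,0,1]]]'|head -1
python3 -c "from g import *;st()"
python3 -m inch '[[[-0.0015,0,0,0,0,0,1],[-0.003,0,0,0,0,0,1],[-0.0045,0,0,0,0,0,1],[-0.006,0,0,0,0,0,1]]]'|head -1
python3 -c "from g import *;st()"
```

```text
clock: 12.45
t 12.45 s,l,z -0.0518 0.0 0.0823 F [-1.6  0.3  0.1] j [ 0.58  0.3  -0.08  1.87  0.03  0.97  0.84]
clock: 12.85
t 12.85 s,l,z -0.046 0.0001 0.0823 F [-1.6 -0.3  0.4] j [ 0.59  0.31 -0.08  1.86  0.03  0.97  0.85]
```

```bash
for i in 1; do python3 -m inch '[[[-0.001,0,0,0,0,0,1],[-0.002,0,0,0,0,0,1],[-0.003,0,0,0,0,0,1]]]'|head -1; python3 -c "from g import *;st()"; done
python3 -m inch '[[[-0.001,0,0,0,0,0,1],[-0.002,0,0,0,0,0,1],[-0.003,0,0,0,0,0,1]]]'|head -1; python3 -c "from g import *;st()"
```

```text
clock: 13.15
t 13.15 s,l,z -0.0443 0.0001 0.0823 F [-11.6  -3.1   8.5] j [ 0.59  0.31 -0.07  1.85  0.03  0.98  0.86]
clock: 13.45
t 13.45 s,l,z -0.0432 0.0001 0.0822 F [-21.7  -4.3  17.7] j [ 0.59  0.32 -0.07  1.85  0.03  0.98  0.86]
```

The force rose steeply at s ≈ −0.0445, where I predicted the stop for the hole at x = +10 mm. I back away, then rise.

```bash
python3 -m inch '[[[0.003,0,0,0,0,0,1],[0.006,0,0,0,0,0,1],[0.012,0,0,0,0,0,1],[0.02,0,0,0,0,0,1],[0.03,0,0,0,0,0,1],[0.03,0,0,0,0,0,1]]]'|head -1
python3 -c "from g import *;st()"
python3 -m inch '[[[0.002,0,-0.03,0,0,0,1],[0.005,0,-0.07,0,0,0,1],[0.005,0,-0.11,0,0,0,1],[0.005,0,-0.14,0,0,0,1],[0.005,0,-0.14,0,0,0,1],[0.005,0,-0.14,0,0,0,1]]]'|head -1
python3 - <<'E'
from g import *
st();im=imaging.camera("wrist");cv2.imwrite("pics/w4.png",im);E=ext("wrist")
print([(np.round(d["pixel"]).tolist(),round(d["conf"],2)) for d in spotter.look_for("screw_1","wrist")])
print(proj(E,[c+u*s+[0,0,z] for s,z in((-.1,.034),(.010,.041),(.042,.03),(.1,.034),(-.035,.094))]).round().tolist())
go(.010,0,.20);go(.010,0,.088)
E
```

```text
clock: 14.05
t 14.05 s,l,z -0.0716 0.0002 0.0822 F [0.1 0.  0.7] j [ 0.57  0.27 -0.09  1.91  0.03  0.96  0.82]
clock: 14.65
t 14.65 s,l,z -0.0748 0.0002 0.2226 F [-0.4 -0.5 -0.5] j [ 0.57  0.12 -0.09  1.77  0.01  1.25  0.83]
[]
[[259.0, 146.0], [259.0, 246.0], [259.0, 266.0], [259.0, 310.0], [259.0, 229.0]]
t 14.75 s,l,z -0.0754 -0.0003 0.221 F [-0.7  0.3 -1.9] j [ 0.57  0.12 -0.09  1.77  0.01  1.25  0.83]
row [-0.0855, 0.0003, 0.0209, -0.0021, -0.0021, 0.0012]
t 14.75 s,l,z -0.0754 -0.0003 0.221 F [-0.7  0.3 -1.9] j [ 0.57  0.12 -0.09  1.77  0.01  1.25  0.83]
row [-0.0857, 0.0005, 0.1329, -0.0021, -0.0021, 0.0012]
```

View pics/w4.png

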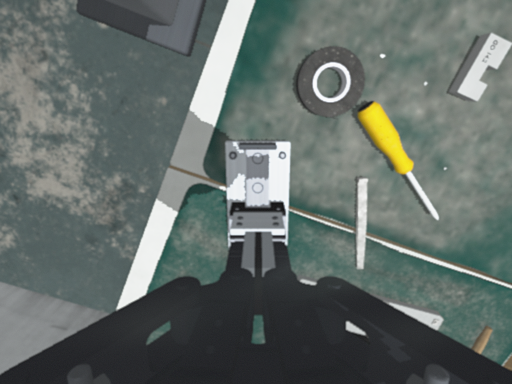

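The carriage now stands mid-rail with the bracket at about (258,218), clear of the fingers. I move above the screw at x = +10 mm and turn the camera to the side so the tip and screw show together.

```bash
python3 -m inch '[[[-0.01,0,0,0,0,0.14,1],[-0.02,0,0,0,0,0.28,1],[-0.03,0,0,0,0,0.42,1],[-0.04,0,0,0,0,0.56,1],[-0.05,0,0,0,0,0.7,1],[-0.06,0,0,0,0,0.84,1],[-0.07,0,0,0,0,0.98,1],[-0.08,0,0,0,0,1.12,1],[-0.0855,0,0,0,0,1.26,1],[-0.0855,0,0,0,0,1.4,1]]]'|head -1
python3 -m inch '[[[0,0,0,0,0,0.1,1],[0,0,0,0,0,0.17,1],[0,0,0,0,0,0.17,1],[0,0,0,0,0,0.17,1],[0,0,0,0,0,0.17,1]]]'|head -1
python3 - <<'E'
import g;from g import *
g.Rg=Ro.from_matrix(np.c_[v,np.cross([0,0,-1],v),[0,0,-1]])
im=imaging.camera("wrist");cv2.imwrite("pics/w5.png",im);E=ext("wrist")
print([(np.round(d["pixel"]).tolist(),round(d["conf"],2),ray(E,d["pixel"],.034).round(4)) for d in spotter.look_for("screw_1","wrist")])
print(proj(E,[c+u*s+[0,0,z] for s,z in((.010,.041),(.042,.030),(.074,.030),(.1,.034),(-.035,.094))]).round(1).tolist())
go(.010,0,.088)
E
```

```text
clock: 15.75
clock: 16.25
[([287.0, 170.0], 0.42, array([ 0.4734, -0.3916,  0.034 ])), ([258.0, 173.0], 0.42, array([ 0.4599, -0.3636,  0.034 ]))]
[[257.2, 170.1], [287.4, 167.7], [317.6, 167.8], [343.2, 168.8], [204.6, 184.5]]
t 16.35 s,l,z 0.0105 0.0001 0.2219 F [-0.2 -0.2 -0.3] j [ 0.5   0.27  0.1   1.6  -0.03  1.27 -0.61]
row [0.0, -0.0003, 0.1339, -0.001, 0.0011, 0.003]
```

View pics/w5.png

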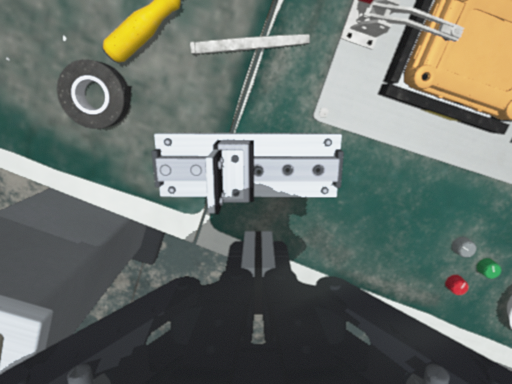

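The picture shows the carriage stopped against the screw at (258,171), matching the predicted (257,170), with the other heads at (287,170) and (317,170). I descend straight over it, 1 mm toward the robot.

```bash
python3 -m inch '[[[0,0,0.02,0,0,0,1],[-0.001,0,0.045,0,0,0,1],[-0.001,0,0.07,0,0,0,1],[-0.001,0,0.09,0,0,0,1],[-0.001,0,0.11,0,0,0,1],[-0.001,0,0.125,0,0,0,1],[-0.001,0,0.134,0,0,0,1],[-0.001,0,0.134,0,0,0,1],[-0.001,0,0.134,0,0,0,1],[-0.001,0,0.134,0,0,0,1]]]'|head -1
python3 - <<'E'
import g;from g import *
g.Rg=Ro.from_matrix(np.c_[v,np.cross([0,0,-1],v),[0,0,-1]])
im=imaging.camera("wrist");cv2.imwrite("pics/w6.png",im);E=ext("wrist")
print(proj(E,[c+u*s+[0,0,z] for s,z in((.010,.041),(.042,.030),(.074,.030))]).round(1).tolist())
go(.010,-.001,.088)
E
```

```text
clock: 17.35
[[255.6, 220.4], [305.2, 213.8], [354.8, 213.9]]
t 17.4 s,l,z 0.0109 -0.0006 0.0892 F [-0.1  1.2  0.6] j [ 0.51  0.39  0.09  1.74 -0.04  1.01 -0.6 ]
row [-0.0004, -0.0009, 0.0012, 0.0005, -0.0001, 0.002]
```

View pics/w6.png

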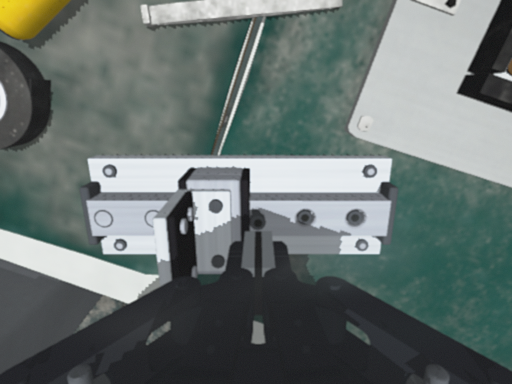

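The tip is straight over the proud head at (258,221), against a predicted (256,220), with the carriage just left of it. I hold still.

```bash
for i in 1 2 3 4; do python3 -m inch '[[[0,0,0,0,0,0,1],[0,0,0,0,0,0,1],[0,0,0,0,0,0,1],[0,0,0,0,0,0,1],[0,0,0,0,0,0,1],[0,0,0,0,0,0,1],[0,0,0,0,0,0,1],[0,0,0,0,0,0,1],[0,0,0,0,0,0,1],[0,0,0,0,0,0,1]]]'|head -2;done
python3 -c "
from g import *;st()
from workcell import order;print(order.hand_in())"
```

```text
clock: 18.4
position: [0.4637, -0.362, 0.0882]
clock: 19.4
position: [0.4637, -0.362, 0.0882]
clock: 20.4
position: [0.4637, -0.362, 0.0882]
clock: 21.4
position: [0.4637, -0.362, 0.0882]
t 21.4 s,l,z 0.0104 -0.0009 0.0882 F [-0.1 -0.  -0.6] j [ 0.51  0.39  0.09  1.74 -0.04  1.01 -0.6 ]
the job is handed in; nothing more can be done
None
```

The carriage is stopped against the proud screw in the hole at x = +10 mm, and the fingertips held still about 30 mm above its head for 4 s; the job was handed in still pointing there, at 21.4 s.

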